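# Change over a gang-drilling jig

### The arm

A 6-joint arm with a two-finger parallel gripper is mounted at the origin on the work surface. World frame = base frame: x ahead of the robot, y to its left, z up, the work surface at z = 0. Lengths are in m, angles in rad, forces in N, time in s.
With the tool pointing down it reaches from about 0.35 to 0.875 m from the base axis. Payload 4.2 kg.
Tool frame: the origin (TCP) lies midway between the tips of the shut fingers; the grasp point (between the pads) lies 19 mm behind it; z points along the fingers, y is the line along which they close (so a half turn about z gives the same grasp; the last joint's range is limited). The gripper opens to 85 mm and grips with 20 to 120 N. Pads are 22 mm wide; open, the fingers measure 114 mm over their backs; the gripper's body (76 mm by 85 mm) begins 54 mm behind the grasp point. The pads swing forward as they close: fully open they stand 13 mm farther back than shut.
Start: joints at [-1.026, 0.385, 0.008, 0, -1.194, -0.259], TCP at [0.176, -0.6, 0.231] pointing down, gripper open.
Joint ranges: [-3.14, 3.14], [-1.21, 2.06], [-1.07, 1.41], [-3.16, 2.05], [-2.99, -0.16], [-3.1, 3.1]. Speed limits (rad/s): [2.79, 2.79, 3.14, 3.14, 3.14, 3.14].

### API

Orientations are given as [roll, pitch, yaw] about the fixed x, y, z axes, in that order (R = Rz(yaw) Ry(pitch) Rx(roll)).
In Python, from cell import status, get_image, env gives the robot as it stands.
- The arm moves only by the tool move_arm, never from a script. Its argument "plan" is a list of rows, each an object with "offset": the shift along the tool's x, y, z in units of 50 cm (1.0 is 50 cm), a list of three; "yaw": the turn about the tool's z in units of 60 degrees (1.0 is 60 degrees). A call has exactly 8 rows; each row is the pose to reach, as a shift and turn from the pose commanded when the call began, along the tool's axes at that moment; what a row does not reach only later rows make up. A row lasts 1/8 s, in which the tool goes at most 62.5 mm and 10.7 degrees, less where a joint would pass 70% of its speed; a pose out of reach is approached as far as the arm can. A call with a number of a shift or a turn outside -1 to 1 is refused whole. A call with a gripper value outside its range is refused whole. "fingers" is the closure, from 0 (fully open) to 1 (shut), set as the call begins (left out, the last holds). The fingers move at their own pace and stop on an object; the grip force is fixed at half the most. Time passes only in rows, so rows that repeat a pose let the fingers close, or fill a call up. It gives the time, the measured TCP pose, the force, the opening and the grip force at its end, in the units of the state.
- status.get_obs(): the state, without advancing time (a new reading comes with each control period).
- get_image(name): name is "scene" or "top"; returns a dict with "image" (420x560x3 uint8, red, green, blue), "fx", "fy", "cx", "cy" (pixels), "eye" and "rotation" of the camera in the world. Camera axes: x right, y down, z forward; pixel columns grow to the right and rows downward; lengths in m; the calibration is good to about 2 mm. A picture is of the moment at which its call begins. There is no depth.
- env.job_done(): hands the job in; it is judged then, once.
The state is a dict: "clock": time; "qpos": joint angles; "joint_vel": joint speeds; "joint_torque": joint torques, N m; "ee_pos": TCP position; "eef_rot": TCP orientation; "wrist_force": force on the tool from outside, world axes, zero at the start; "wrist_torque": the same for the moment, N m; "finger_gap": finger opening in m; "grasp_force": force on a finger pad.
Only numpy, scipy, OpenCV 4.12 (cv2) and the standard library are available. Lean on these libraries where they do the work, as an engineer would, in place of code of your own. Each camera call takes 0.05 s, during which the arm holds its last target. There are 200 camera calls.

### The job

Change over the drilling jig: throw the orange-handled clamp back past upright, stand all the drilled bare-metal pieces upright in the yellow tray, then count exactly three blue blanks into the jig, one seated flat on the floor of each bay except the one marked with the red plate, and swing the clamp down onto them. Leave the remaining blanks standing on the green mat, and do not disturb the tools and other things lying about.

Things in the scene. Friction and masses are not known exactly. Their poses are not given: they have to be found in the camera images.
- jig: fixed drilling jig: aluminium plate 115 x 240, 10 thick, with four bays side by side along its y (56 apart), each a floor 90 (x) x 52 (y) between ribs 8 high. The two ears of the clamp hinge stand behind it on its +x side (at x = 85, up to 84 high). Origin: centre of its underside on the table, x pointing away from the robot, z up
- clamp_arm (a joint): toggle clamp; hinge axis along the jig's y, 85 in x and 72 in z from the jig's origin. 0: down, its rubber pressure bar (18 x 212, across the middle of all bays) on the webs; -0.04: stop when empty; 1.57: upright; 1.85: stop, thrown back, resting there by its weight. Let go in between, it falls to the side it leans to. 0.35 kg
- clamp_grip (a point): middle of the clamp's orange grip, a round bar 18 in diameter and 90 long along the jig's y, joined to the pressure bar by a steel rod at either end (free space for a finger on both sides). At joint 0 it is 165 nearer the robot than the hinge axis and 20 above it; it turns with the arm, and its rubber-mounted rods give a few mm along the arm
- bay0 (a point): centre of the floor of bay 0 (bay 0 at the jig's -y end, bay 3 at its +y end); axes as the jig's; the floor is 10 above the table
- bay1 (a point): centre of the floor of bay 1 (bay 0 at the jig's -y end, bay 3 at its +y end); axes as the jig's; the floor is 10 above the table
- bay2 (a point): centre of the floor of bay 2 (bay 0 at the jig's -y end, bay 3 at its +y end); axes as the jig's; the floor is 10 above the table
- bay3 (a point): centre of the floor of bay 3 (bay 0 at the jig's -y end, bay 3 at its +y end); axes as the jig's; the floor is 10 above the table
- red_plate: flat red plate 60 x 40 x 4 fixed on the floor of one bay: that bay is out of use. Origin: centre of its underside
- drilled0: drilled piece, bare aluminium with dark holes, in a bay at the start, web along the jig's x; one to three are present. T-section offcut standing on its flange: flange 80 (x) x 44 (y) x 6 high, upright web on its middle 12 thick (y), 80 long, up to 50 above the underside; 170 g. Origin: centre of the underside, x along the web, z up. 
- drilled1: drilled piece, bare aluminium with dark holes, in a bay at the start, web along the jig's x; one to three are present. T-section offcut standing on its flange: flange 80 (x) x 44 (y) x 6 high, upright web on its middle 12 thick (y), 80 long, up to 50 above the underside; 170 g. Origin: centre of the underside, x along the web, z up. 
- drilled2: drilled piece, bare aluminium with dark holes, in a bay at the start, web along the jig's x; one to three are present. T-section offcut standing on its flange: flange 80 (x) x 44 (y) x 6 high, upright web on its middle 12 thick (y), 80 long, up to 50 above the underside; 170 g. Origin: centre of the underside, x along the web, z up. 
- blank0: new blank, blue (protective film), at the start on the green mat; four to six are present. T-section offcut standing on its flange: flange 80 (x) x 44 (y) x 6 high, upright web on its middle 12 thick (y), 80 long, up to 50 above the underside; 170 g. Origin: centre of the underside, x along the web, z up. 
- blank1: new blank, blue (protective film), at the start on the green mat; four to six are present. T-section offcut standing on its flange: flange 80 (x) x 44 (y) x 6 high, upright web on its middle 12 thick (y), 80 long, up to 50 above the underside; 170 g. Origin: centre of the underside, x along the web, z up. 
- blank2: new blank, blue (protective film), at the start on the green mat; four to six are present. T-section offcut standing on its flange: flange 80 (x) x 44 (y) x 6 high, upright web on its middle 12 thick (y), 80 long, up to 50 above the underside; 170 g. Origin: centre of the underside, x along the web, z up. 
- blank3: new blank, blue (protective film), at the start on the green mat; four to six are present. T-section offcut standing on its flange: flange 80 (x) x 44 (y) x 6 high, upright web on its middle 12 thick (y), 80 long, up to 50 above the underside; 170 g. Origin: centre of the underside, x along the web, z up. 
- blank4: new blank, blue (protective film), at the start on the green mat; four to six are present. T-section offcut standing on its flange: flange 80 (x) x 44 (y) x 6 high, upright web on its middle 12 thick (y), 80 long, up to 50 above the underside; 170 g. Origin: centre of the underside, x along the web, z up. 
- blank5: new blank, blue (protective film), at the start on the green mat; four to six are present. T-section offcut standing on its flange: flange 80 (x) x 44 (y) x 6 high, upright web on its middle 12 thick (y), 80 long, up to 50 above the underside; 170 g. Origin: centre of the underside, x along the web, z up. 
- mat: green stock area 320 (x) x 170 (y), flat on the table, to the left or the right of the jig. Origin: its centre, on the table
- tray: fixed yellow finished-parts tray, 150 (x) x 220 (y) x 30 high, walls and floor 4 thick, on the other side of the jig. Origin: centre of its underside on the table, axes along its sides
- roller: bystander: cream roller, 60 in diameter, 60 high, standing behind the tray
- wrench: bystander: wrench 160 long, in front of the tray
- pliers: bystander: red-handled pliers, 135 long, in front of the mat
- oil: bystander: yellow oil bottle, 50 in diameter, 140 high, behind the jig
- driver: bystander: screwdriver lying behind the jig
Not all that is in view belongs to the job. Leave any purple look-alike of the blank4 alone. What is shaped like the blank0 but brown is not meant.

How it is judged:
On the way, in this order (a step that is already met when the one before it is completed fails the run):
1. the clamp is thrown back past upright (value of joint clamp_arm above 1.68 rad), for 0.2 s.
2. every drilled piece stands in the tray (x of drilled0 in the frame of tray between -0.07 and 0.07 m and y of drilled0 in the frame of tray between -0.105 and 0.105 m and z of each of drilled0, drilled1, drilled2 in the frame of tray below 0.015 m and angle between each of drilled0, drilled1, drilled2's own z axis and vertical below 0.15 rad and linear speed of each of drilled0, drilled1, drilled2 below 0.03 m/s and x of drilled1 in the frame of tray between -0.07 and 0.07 m and y of drilled1 in the frame of tray between -0.105 and 0.105 m and x of drilled2 in the frame of tray between -0.07 and 0.07 m and y of drilled2 in the frame of tray between -0.105 and 0.105 m), for 0.2 s.
3. with the clamp still back, each of the three usable bays holds one blank, and the other blanks stand on the mat ((horizontal distance between red_plate and bay0 below 0.02 m or distance between any of blank0, blank1, blank2, blank3, blank4, blank5 and bay0 below 0.012 m) and (horizontal distance between red_plate and bay1 below 0.02 m or distance between any of blank0, blank1, blank2, blank3, blank4, blank5 and bay1 below 0.012 m) and (horizontal distance between red_plate and bay2 below 0.02 m or distance between any of blank0, blank1, blank2, blank3, blank4, blank5 and bay2 below 0.012 m) and (horizontal distance between red_plate and bay3 below 0.02 m or distance between any of blank0, blank1, blank2, blank3, blank4, blank5 and bay3 below 0.012 m) and horizontal distance between red_plate and blank0 above 0.035 m and linear speed of each of blank0, blank1, blank2, blank3, blank4, blank5 below 0.03 m/s and angle between each of blank0, blank1, blank2, blank3, blank4, blank5's own z axis and vertical below 0.1 rad and horizontal distance between red_plate and blank1 above 0.035 m and horizontal distance between red_plate and blank2 above 0.035 m and horizontal distance between red_plate and blank3 above 0.035 m and horizontal distance between red_plate and blank4 above 0.035 m and horizontal distance between red_plate and blank5 above 0.035 m and (distance between blank0 and bay0 below 0.012 m or distance between blank0 and bay1 below 0.012 m or distance between blank0 and bay2 below 0.012 m or distance between blank0 and bay3 below 0.012 m or (horizontal distance between blank0 and mat below 0.23 m and height (world z) of blank0 below 0.012 m)) and (distance between blank1 and bay0 below 0.012 m or distance between blank1 and bay1 below 0.012 m or distance between blank1 and bay2 below 0.012 m or distance between blank1 and bay3 below 0.012 m or (horizontal distance between blank1 and mat below 0.23 m and height (world z) of blank1 below 0.012 m)) and (distance between blank2 and bay0 below 0.012 m or distance between blank2 and bay1 below 0.012 m or distance between blank2 and bay2 below 0.012 m or distance between blank2 and bay3 below 0.012 m or (horizontal distance between blank2 and mat below 0.23 m and height (world z) of blank2 below 0.012 m)) and (distance between blank3 and bay0 below 0.012 m or distance between blank3 and bay1 below 0.012 m or distance between blank3 and bay2 below 0.012 m or distance between blank3 and bay3 below 0.012 m or (horizontal distance between blank3 and mat below 0.23 m and height (world z) of blank3 below 0.012 m)) and (distance between blank4 and bay0 below 0.012 m or distance between blank4 and bay1 below 0.012 m or distance between blank4 and bay2 below 0.012 m or distance between blank4 and bay3 below 0.012 m or (horizontal distance between blank4 and mat below 0.23 m and height (world z) of blank4 below 0.012 m)) and (distance between blank5 and bay0 below 0.012 m or distance between blank5 and bay1 below 0.012 m or distance between blank5 and bay2 below 0.012 m or distance between blank5 and bay3 below 0.012 m or (horizontal distance between blank5 and mat below 0.23 m and height (world z) of blank5 below 0.012 m)) and value of joint clamp_arm above 1.6 rad), for 0.2 s.
4. the clamp is down on the blanks (value of joint clamp_arm below 0.06 rad), for 0.3 s.
At the end, for the whole second after the job is handed in: Clamp down (below 0.06 rad); each bay without the red plate holds one upright blank within 12 mm of its point; the other blanks stand upright at the mat (within 230 mm of its centre), none in the red bay; every drilled piece stands upright on the tray's floor; all at rest (all of step 2 and (horizontal distance between red_plate and bay0 below 0.02 m or distance between any of blank0, blank1, blank2, blank3, blank4, blank5 and bay0 below 0.012 m) and (horizontal distance between red_plate and bay1 below 0.02 m or distance between any of blank0, blank1, blank2, blank3, blank4, blank5 and bay1 below 0.012 m) and (horizontal distance between red_plate and bay2 below 0.02 m or distance between any of blank0, blank1, blank2, blank3, blank4, blank5 and bay2 below 0.012 m) and (horizontal distance between red_plate and bay3 below 0.02 m or distance between any of blank0, blank1, blank2, blank3, blank4, blank5 and bay3 below 0.012 m) and horizontal distance between red_plate and blank0 above 0.035 m and linear speed of each of blank0, blank1, blank2, blank3, blank4, blank5 below 0.03 m/s and angle between each of blank0, blank1, blank2, blank3, blank4, blank5's own z axis and vertical below 0.1 rad and horizontal distance between red_plate and blank1 above 0.035 m and horizontal distance between red_plate and blank2 above 0.035 m and horizontal distance between red_plate and blank3 above 0.035 m and horizontal distance between red_plate and blank4 above 0.035 m and horizontal distance between red_plate and blank5 above 0.035 m and (distance between blank0 and bay0 below 0.012 m or distance between blank0 and bay1 below 0.012 m or distance between blank0 and bay2 below 0.012 m or distance between blank0 and bay3 below 0.012 m or (horizontal distance between blank0 and mat below 0.23 m and height (world z) of blank0 below 0.012 m)) and (distance between blank1 and bay0 below 0.012 m or distance between blank1 and bay1 below 0.012 m or distance between blank1 and bay2 below 0.012 m or distance between blank1 and bay3 below 0.012 m or (horizontal distance between blank1 and mat below 0.23 m and height (world z) of blank1 below 0.012 m)) and (distance between blank2 and bay0 below 0.012 m or distance between blank2 and bay1 below 0.012 m or distance between blank2 and bay2 below 0.012 m or distance between blank2 and bay3 below 0.012 m or (horizontal distance between blank2 and mat below 0.23 m and height (world z) of blank2 below 0.012 m)) and (distance between blank3 and bay0 below 0.012 m or distance between blank3 and bay1 below 0.012 m or distance between blank3 and bay2 below 0.012 m or distance between blank3 and bay3 below 0.012 m or (horizontal distance between blank3 and mat below 0.23 m and height (world z) of blank3 below 0.012 m)) and (distance between blank4 and bay0 below 0.012 m or distance between blank4 and bay1 below 0.012 m or distance between blank4 and bay2 below 0.012 m or distance between blank4 and bay3 below 0.012 m or (horizontal distance between blank4 and mat below 0.23 m and height (world z) of blank4 below 0.012 m)) and (distance between blank5 and bay0 below 0.012 m or distance between blank5 and bay1 below 0.012 m or distance between blank5 and bay2 below 0.012 m or distance between blank5 and bay3 below 0.012 m or (horizontal distance between blank5 and mat below 0.23 m and height (world z) of blank5 below 0.012 m)) and value of joint clamp_arm below 0.06 rad); the robot touches nothing.
It fails at once if the roller is pushed more than 5 cm from its place (distance of roller from where it was at the start of the episode above 0.05 m).
It fails at once if the wrench is pushed more than 5 cm from its place (distance of wrench from where it was at the start of the episode above 0.05 m).
It fails at once if the pliers is pushed more than 5 cm from its place (distance of pliers from where it was at the start of the episode above 0.05 m).
It fails at once if the oil is pushed more than 5 cm from its place (distance of oil from where it was at the start of the episode above 0.05 m).
It fails at once if the driver is pushed more than 5 cm from its place (distance of driver from where it was at the start of the episode above 0.05 m).
Of drilled0, drilled1, drilled2 only 1 to 3 are there at a start; the rules pass over those that are not, and their reading is None.
Of blank0, blank1, blank2, blank3, blank4, blank5 only 4 to 6 are there at a start; the rules pass over those that are not, and their reading is None.
At some moment in a run one of blank0, blank1, blank2, blank3, blank4, blank5 may be knocked a few centimetres aside while the robot is not near it.
It also fails if it takes over 210 s, if anything falls off the work surface, if the arm or the gripper's body presses on something with over 40 N, if the wrist force passes 120 N, or if a joint passes its speed limit or range.

## Working session

There is one attempt and no reset: what is moved stays moved. The work goes in short steps, Python scripts to look and compute and a tool call to move; the robot and the scene stay as the last step left them, time stands still between calls to the robot, and variables do not carry over. Pictures are saved under pics/ and viewed, at most 14 in all, crops included, and the job is handed in when it is done.

Besides the shell and the picture viewer there is one more tool, called after "Request:" as a command line: name --argument value ..., lists and objects as JSON in quotes. move_arm: Moves the arm, as the interface text tells. Its arguments: {"type":"object","properties":{"plan":{"type":"array","items":{"type":"object","properties":{"offset":{"type":"array","items":{"type":"number","minimum":-1,"maximum":1}},"yaw":{"type":"number","minimum":-1,"maximum":1}}}},"fingers":{"type":"number"}},"required":["plan"]}

```bash
mkdir -p pics; ls; cat > h.py <<'E'
import numpy as np, cv2
from cell import status, get_image, env
def grab(name,fn=None):
    d=get_image(name)
    if fn: cv2.imwrite('pics/'+fn,cv2.cvtColor(d['image'],cv2.COLOR_RGB2BGR))
    return d
def ray(d,u,v,z):
    r=np.array(d['rotation'])@np.array([(u-d['cx'])/d['fx'],(v-d['cy'])/d['fy'],1.])
    e=np.array(d['eye']); return e+r*(z-e[2])/r[2]
def proj(d,p):
    c=np.array(d['rotation']).T@(np.array(p,float)-np.array(d['eye'])); return np.array([d['fx']*c[0]/c[2]+d['cx'],d['fy']*c[1]/c[2]+d['cy']])
E
python3 - <<'E'
from h import *
for n in('scene','top'):
    d=grab(n,n+'0.png'); print(n,d['fx'],d['cx'],d['cy'],np.round(d['eye'],3),np.round(d['rotation'],3).tolist())
print(status.get_obs())
E
```

```text
pics
scene 509.5502440053907 280.28050735309915 213.07558770780832 [1.195 0.349 1.1  ] [-2.504, -0.009, 2.067]
top 484.0253474260299 286.8603320576448 213.8167214018986 [0.427 0.004 1.22 ] [-3.047, 0.004, -1.554]
{'clock': 0.1, 'qpos': array([-1.02638665e+00,  3.85480539e-01,  6.76214797e-03, -4.52978815e-04,
       -1.19400370e+00, -2.58587325e-01]), 'joint_vel': array([-0.00164787, -0.00158646,  0.0023671 ,  0.00183489, -0.00167692,
        0.00031137]), 'joint_torque': array([ 2.44012972e-04, -3.93318844e+01,  1.88928884e+01,  4.19790789e+00,
       -2.61798399e-03,  1.05626910e-05]), 'ee_pos': array([ 0.17608144, -0.5991361 ,  0.23032764]), 'eef_rot': array([ 3.13962326e+00, -8.55679591e-05, -2.85593729e+00]), 'wrist_force': array([-0.37777242,  1.20715403, -1.07556818]), 'wrist_torque': array([-0.03320548,  0.07769264,  0.03935126]), 'grasp_force': 0.0, 'finger_gap': 0.08535244438136416}
```

View pics/scene0.png

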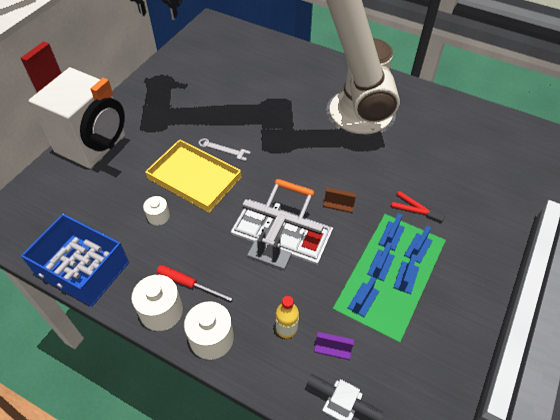

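View pics/top0.png

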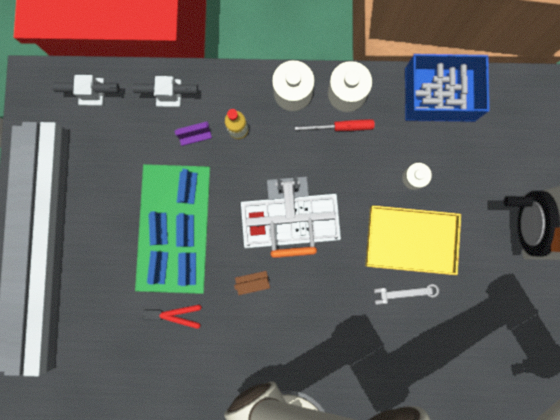

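```bash
cat >> h.py <<'E'
from scipy.spatial.transform import Rotation as Ro
_g=grab
def grab(name,fn=None):
    d=dict(_g(name,fn)); d['rotation']=Ro.from_euler('xyz',d['rotation']).as_matrix(); d['hsv']=cv2.cvtColor(d['image'],cv2.COLOR_RGB2HSV); return d
def blobs(d,lo,hi,amin=20,roi=None):
    m=cv2.inRange(d['hsv'],np.array(lo),np.array(hi))
    if roi is not None:
        k=np.zeros_like(m); k[roi[1]:roi[3],roi[0]:roi[2]]=255; m&=k
    cs,_=cv2.findContours(m,cv2.RETR_EXTERNAL,cv2.CHAIN_APPROX_NONE)
    return [c for c in cs if cv2.contourArea(c)>=amin]
def rect(d,c,z):
    P=np.array([ray(d,u,v,z)[:2] for u,v in c[:,0,:]],np.float32)
    (cx,cy),(w,h),a=cv2.minAreaRect(P)
    if w<h: w,h,a=h,w,a+90
    a=(a+90)%180-90
    return np.round([cx,cy,w,h,a],4)
E
python3 - <<'E'
from h import *
t=grab('top'); s=grab('scene')
im=t['image'][:,:,::-1]
A=cv2.resize(im[180:270,230:355],None,fx=6,fy=6,interpolation=cv2.INTER_CUBIC)
B=cv2.resize(im[155:300,130:220],None,fx=4,fy=4,interpolation=cv2.INTER_CUBIC)
C=np.zeros((600,800,3),np.uint8); A=cv2.resize(A,(430,310)); C[:310,:430]=A; C[:580,440:800]=B
sc=s['image'][:,:,::-1]; D=cv2.resize(sc[175:270,225:345],(364,288)); C[312:600,:364]=D
cv2.imwrite('pics/crop0.png',C)
for n,lo,hi,z in [('mat',(50,80,40),(75,255,255),0),('tray',(22,120,80),(33,255,255),.03),('red',(0,150,80),(4,255,255),.014),('blue',(100,120,40),(125,255,255),.006),('orange',(5,150,120),(16,255,255),.092)]:
    for d,nm,roi in((t,'top',(120,120,480,340)),(s,'scene',(140,130,460,340))):
        for c in blobs(d,lo,hi,25,roi): print(n,nm,c.reshape(-1,2).mean(0).round(),rect(d,c,z))
E
```

```text
mat top [172. 229.] [ 0.5029  0.2996  0.323   0.1733 -1.0242]
mat scene [391. 272.] [ 0.5001  0.2974  0.3239  0.1721 -1.0264]
tray top [413. 240.] [ 0.482  -0.3003  0.2248  0.1517 85.645 ]
tray top [235. 124.] [ 7.61200e-01  1.45500e-01  5.04000e-02  2.83000e-02 -8.90975e+01]
tray scene [287. 315.] [ 0.7377  0.1297  0.0519  0.0501 28.6465]
tray scene [194. 173.] [ 0.4832 -0.2978  0.2354  0.1562 85.4595]
red top [182. 316.] [ 2.85400e-01  2.69600e-01  9.81000e-02  5.32000e-02 -8.89979e+01]
red top [257. 230.] [ 5.0000e-01  8.4400e-02  3.3400e-02  1.8900e-02 -8.1903e+01]
red top [256. 214.] [ 5.38800e-01  8.85000e-02  3.01000e-02  7.50000e-03 -8.90451e+01]
red top [354. 125.] [ 7.71800e-01 -1.55800e-01  9.70000e-02  2.60000e-02 -8.90917e+01]
red scene [287. 302.] [7.02400e-01 1.12600e-01 3.11000e-02 2.59000e-02 2.82879e+01]
red scene [177. 276.] [ 7.70800e-01 -1.57600e-01  1.06100e-01  2.79000e-02 -8.70941e+01]
red scene [312. 240.] [0.5171 0.0846 0.0557 0.0377 6.8837]
red scene [408. 204.] [2.96500e-01 2.64500e-01 1.00300e-01 5.90000e-02 7.65283e+01]
blue top [187. 269.] [0.4005 0.2593 0.0795 0.0424 2.0089]
blue top [157. 267.] [ 0.4024  0.3327  0.0797  0.0424 -4.4346]
blue top [185. 230.] [0.4988 0.2668 0.0787 0.0404 2.0313]
blue top [158. 228.] [0.5025 0.3356 0.0812 0.0426 5.3777]
blue top [187. 187.] [ 0.6096  0.2662  0.0849  0.0422 -3.9572]
blue scene [413. 260.] [0.4336 0.3317 0.2136 0.0494 1.0226]
blue scene [379. 264.] [0.4853 0.2628 0.3231 0.0499 1.5144]
orange top [293. 252.] [ 4.46600e-01 -6.10000e-03  1.05300e-01  1.75000e-02 -8.48008e+01]
orange scene [338. 206.] [ 4.44600e-01  1.16500e-01  7.10000e-02  1.13000e-02 -7.67598e+01]
orange scene [341. 192.] [ 4.00100e-01  1.03200e-01  7.50000e-02  7.90000e-03 -7.64909e+01]
orange scene [294. 187.] [ 4.43600e-01 -8.30000e-03  1.06800e-01  2.16000e-02 -8.48289e+01]
```

View pics/crop0.png

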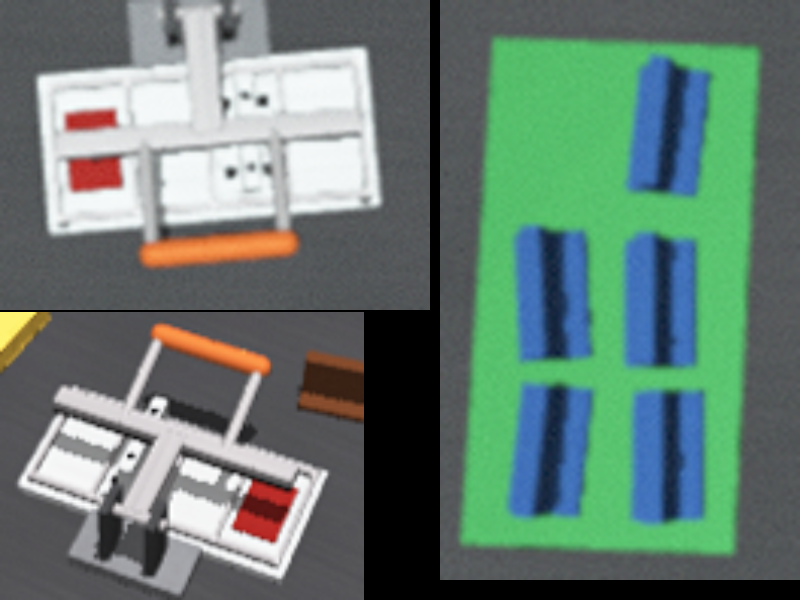

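```bash
cat >> h.py <<'E'
def tri(a,pa,b,pb):
    M=[];r=[]
    for d,p in((a,pa),(b,pb)):
        v=d['rotation']@np.array([(p[0]-d['cx'])/d['fx'],(p[1]-d['cy'])/d['fy'],1.]);v/=np.linalg.norm(v)
        Q=np.eye(3)-np.outer(v,v);M.append(Q);r.append(Q@np.array(d['eye']))
    return np.linalg.lstsq(np.vstack(M),np.hstack(r),rcond=None)[0]
def go(*targets):
    """targets (x,y,z,yawdeg) in sequence; prints offset/yaw numbers, each from the previous one"""
    o=status.get_obs(); p=o['ee_pos']; y=np.degrees(o['eef_rot'][2])
    print('at',p.round(4),round(y,1),'t',round(o['clock'],1),'gap',round(o['finger_gap'],4))
    for T in targets:
        R=Ro.from_euler('xyz',[np.pi,0,np.radians(y)]).as_matrix()
        d=np.array(T[:3])-p; dy=(T[3]-y+180)%360-180
        print('->',T,'off',(R.T@d/.5).round(3),'yaw',round(-dy/60,3),'rows',round(max(np.linalg.norm(d)/.0625,abs(dy)/10.7),1))
        p=np.array(T[:3]);y=T[3]
E
python3 - <<'E'
from h import *
t=grab('top'); s=grab('scene')
def cen(d,roi):
    c=max(blobs(d,(5,150,120),(16,255,255),25,roi),key=cv2.contourArea); m=cv2.moments(c); return m['m10']/m['m00'],m['m01']/m['m00']
print('grip',tri(t,cen(t,(250,230,330,270)),s,cen(s,(260,170,325,210))))
go((.3,-.3,.231,-124),(.4455,-.007,.16,-84.8),(.4455,-.007,.073,-84.8))
E
```

```text
grip [ 0.44636889 -0.00587843  0.09691659]
at [ 0.1762 -0.5995  0.2309] -163.6 t 0.3 gap 0.0856
-> (0.3, -0.3, 0.231, -124) off [-0.406  0.505 -0.   ] yaw -0.66 rows 5.2
-> (0.4455, -0.007, 0.16, -84.8) off [-0.649  0.086  0.142] yaw -0.653 rows 5.4
-> (0.4455, -0.007, 0.073, -84.8) off [ 0.    -0.     0.174] yaw -0.0 rows 1.4
```

Request:
move_arm --plan '[{"offset": [-0.406, 0.505, 0], "yaw": -0.66}, {"offset": [-0.406, 0.505, 0], "yaw": -0.66}, {"offset": [-0.406, 0.505, 0], "yaw": -0.66}, {"offset": [-0.406, 0.505, 0], "yaw": -0.66}, {"offset": [-0.406, 0.505, 0], "yaw": -0.66}, {"offset": [-0.406, 0.505, 0], "yaw": -0.66}, {"offset": [-0.406, 0.505, 0], "yaw": -0.66}, {"offset": [-0.406, 0.505, 0], "yaw": -0.66}]'

```text
clock: 1.3
ee_pos: [0.2996, -0.301, 0.2313]
eef_rot: [3.141, -0.0, -2.166]
wrist_force: [0.4, -0.4, 0.0]
finger_gap: 0.0857
grasp_force: 0.0
```

Request:
move_arm --plan '[{"offset": [-0.649, 0.086, 0.142], "yaw": -0.653}, {"offset": [-0.649, 0.086, 0.142], "yaw": -0.653}, {"offset": [-0.649, 0.086, 0.142], "yaw": -0.653}, {"offset": [-0.649, 0.086, 0.142], "yaw": -0.653}, {"offset": [-0.649, 0.086, 0.142], "yaw": -0.653}, {"offset": [-0.649, 0.086, 0.142], "yaw": -0.653}, {"offset": [-0.649, 0.086, 0.142], "yaw": -0.653}, {"offset": [-0.649, 0.086, 0.142], "yaw": -0.653}]'

```text
clock: 2.3
ee_pos: [0.4454, -0.0085, 0.1602]
eef_rot: [3.141, -0.0, -1.483]
wrist_force: [0.4, -1.0, -0.5]
finger_gap: 0.0852
grasp_force: 0.0
```

```bash
python3 - <<'E'
from h import *
go((.446,-.0065,.073,-84.8))
E
```

```text
at [ 0.4454 -0.0085  0.1602] -85.0 t 2.3 gap 0.0852
-> (0.446, -0.0065, 0.073, -84.8) off [-0.004 -0.002  0.174] yaw -0.003 rows 1.4
```

Request:
move_arm --plan '[{"offset": [-0.004, -0.002, 0.04], "yaw": 0}, {"offset": [-0.004, -0.002, 0.08], "yaw": 0}, {"offset": [-0.004, -0.002, 0.12], "yaw": 0}, {"offset": [-0.004, -0.002, 0.15], "yaw": 0}, {"offset": [-0.004, -0.002, 0.17], "yaw": 0}, {"offset": [-0.004, -0.002, 0.174], "yaw": 0}, {"offset": [-0.004, -0.002, 0.174], "yaw": 0}, {"offset": [-0.004, -0.002, 0.174], "yaw": 0}]'

```text
clock: 3.3
ee_pos: [0.447, -0.005, 0.0739]
eef_rot: [-3.14, 0.0, -1.481]
wrist_force: [-0.4, 0.9, -0.8]
finger_gap: 0.0857
grasp_force: 0.0
```

Request:
move_arm --plan '[{"offset": [0, 0, 0], "yaw": 0}, {"offset": [0, 0, 0], "yaw": 0}, {"offset": [0, 0, 0], "yaw": 0}, {"offset": [0, 0, 0], "yaw": 0}, {"offset": [0, 0, 0], "yaw": 0}, {"offset": [0, 0, 0], "yaw": 0}, {"offset": [0, 0, 0], "yaw": 0}, {"offset": [0, 0, 0], "yaw": 0}]' --fingers 1

```text
clock: 4.3
ee_pos: [0.4467, -0.005, 0.0735]
eef_rot: [-3.141, 0.0, -1.481]
wrist_force: [-0.4, 0.6, 3.5]
finger_gap: 0.0162
grasp_force: 58.6
```

Gripped, with low side force. Swinging along the arc.

Request:
move_arm --plan '[{"offset": [0, -0.007, -0.037], "yaw": 0}, {"offset": [0, -0.017, -0.073], "yaw": 0}, {"offset": [0, -0.032, -0.107], "yaw": 0}, {"offset": [0, -0.05, -0.14], "yaw": 0}, {"offset": [0, -0.072, -0.17], "yaw": 0}, {"offset": [0, -0.097, -0.197], "yaw": 0}, {"offset": [0, -0.126, -0.222], "yaw": 0}, {"offset": [0, -0.156, -0.243], "yaw": 0}]'

```text
clock: 5.3
ee_pos: [0.5197, 0.0024, 0.1923]
eef_rot: [3.129, 0.002, -1.482]
wrist_force: [-6.8, 5.2, 0.5]
finger_gap: 0.0157
grasp_force: 58.4
```

Request:
move_arm --plan '[{"offset": [0, -0.033, -0.018], "yaw": 0}, {"offset": [0, -0.068, -0.032], "yaw": 0}, {"offset": [0, -0.104, -0.042], "yaw": 0}, {"offset": [0, -0.141, -0.047], "yaw": 0}, {"offset": [0, -0.178, -0.049], "yaw": 0}, {"offset": [0, -0.215, -0.046], "yaw": 0}, {"offset": [0, -0.252, -0.04], "yaw": 0}, {"offset": [0, -0.288, -0.029], "yaw": 0}]'

```text
clock: 6.3
ee_pos: [0.6678, 0.0166, 0.2103]
eef_rot: [-3.142, 0.002, -1.48]
wrist_force: [-1.3, 1.7, 7.2]
finger_gap: 0.0156
grasp_force: 59.5
```

Request:
move_arm --plan '[{"offset": [0, 0, 0], "yaw": 0}, {"offset": [0, 0, 0], "yaw": 0}, {"offset": [0, 0, 0], "yaw": 0}, {"offset": [0, 0, 0], "yaw": 0}, {"offset": [0, 0, 0], "yaw": 0}, {"offset": [0, 0, 0], "yaw": 0}, {"offset": [0, 0, 0], "yaw": 0}, {"offset": [0, 0, 0], "yaw": 0}]' --fingers 0.4

```text
clock: 7.3
ee_pos: [0.6677, 0.0149, 0.2093]
eef_rot: [-3.142, -0.0, -1.481]
wrist_force: [0.3, -0.6, -0.6]
finger_gap: 0.0509
grasp_force: 0.0
```

```bash
python3 - <<'E'
from h import *
go((.674,.016,.32,-84.8))
E
```

```text
at [0.6677 0.0149 0.2093] -84.8 t 7.3 gap 0.0509
-> (0.674, 0.016, 0.32, -84.8) off [-0.001 -0.013 -0.221] yaw -0.001 rows 1.8
```

Request:
move_arm --plan '[{"offset": [0, 0, -0.05], "yaw": 0}, {"offset": [0, 0, -0.1], "yaw": 0}, {"offset": [0, 0, -0.15], "yaw": 0}, {"offset": [0, 0, -0.2], "yaw": 0}, {"offset": [0, 0, -0.22], "yaw": 0}, {"offset": [0, 0, -0.22], "yaw": 0}, {"offset": [0, 0, -0.22], "yaw": 0}, {"offset": [0, 0, -0.22], "yaw": 0}]'

```text
clock: 8.3
ee_pos: [0.6673, 0.0149, 0.318]
eef_rot: [3.139, -0.0, -1.481]
wrist_force: [-0.4, 0.7, 0.5]
finger_gap: 0.0513
grasp_force: 0.0
```

Request:
move_arm --plan '[{"offset": [0.578, 0.494, 0], "yaw": -0.7}, {"offset": [0.578, 0.494, 0], "yaw": -0.7}, {"offset": [0.578, 0.494, 0], "yaw": -0.7}, {"offset": [0.578, 0.494, 0], "yaw": -0.7}, {"offset": [0.578, 0.494, 0], "yaw": -0.7}, {"offset": [0.578, 0.494, 0], "yaw": -0.7}, {"offset": [0.578, 0.494, 0], "yaw": -0.7}, {"offset": [0.578, 0.494, 0], "yaw": -0.7}]'

```text
clock: 9.3
ee_pos: [0.4474, -0.2953, 0.319]
eef_rot: [-3.142, 0.0, -0.749]
wrist_force: [-0.0, -1.3, -0.4]
finger_gap: 0.051
grasp_force: 0.0
```

```bash
python3 - <<'E'
from h import *
t=grab('top'); s=grab('scene')
A=cv2.resize(t['image'][150:280,130:350,::-1],(528,312),interpolation=cv2.INTER_CUBIC)
B=cv2.resize(s['image'][170:280,215:350,::-1],(353,288),interpolation=cv2.INTER_CUBIC)
B2=cv2.resize(s['image'][::,:,::-1],(384,288))
C=np.zeros((600,800,3),np.uint8); C[:312,:528]=A; C[312:,:353]=B; C[312:,360:744]=B2
cv2.imwrite('pics/c1.png',C)
for d,roi in((t,(235,185,345,255)),(s,(225,195,340,268))):
    cs=blobs(d,(0,0,150),(180,50,255),200,roi)
    c=max(cs,key=cv2.contourArea)
    for z in(.01,.018): print('jig',z,rect(d,cv2.convexHull(c),z))
for c in blobs(t,(100,120,40),(125,255,255),25,(120,120,230,340)): print(rect(t,c,.006))
go()
E
```

```text
jig 0.01 [ 5.43100e-01  4.70000e-03  2.43500e-01  1.53100e-01 -8.42732e+01]
jig 0.018 [ 5.42400e-01  4.70000e-03  2.41900e-01  1.52100e-01 -8.42732e+01]
jig 0.01 [0.5363 0.0489 0.1541 0.1489 5.9964]
jig 0.018 [0.5411 0.0511 0.1529 0.1478 5.9964]
[0.4005 0.2593 0.0795 0.0424 2.0089]
[ 0.4025  0.3327  0.0796  0.0424 -4.0608]
[0.4988 0.2668 0.0787 0.0404 2.0313]
[0.5025 0.3357 0.0812 0.0425 5.3777]
[ 0.6096  0.266   0.0848  0.0421 -4.1027]
at [ 0.4482 -0.2944  0.319 ] -42.8 t 9.4 gap 0.051
```

View pics/c1.png

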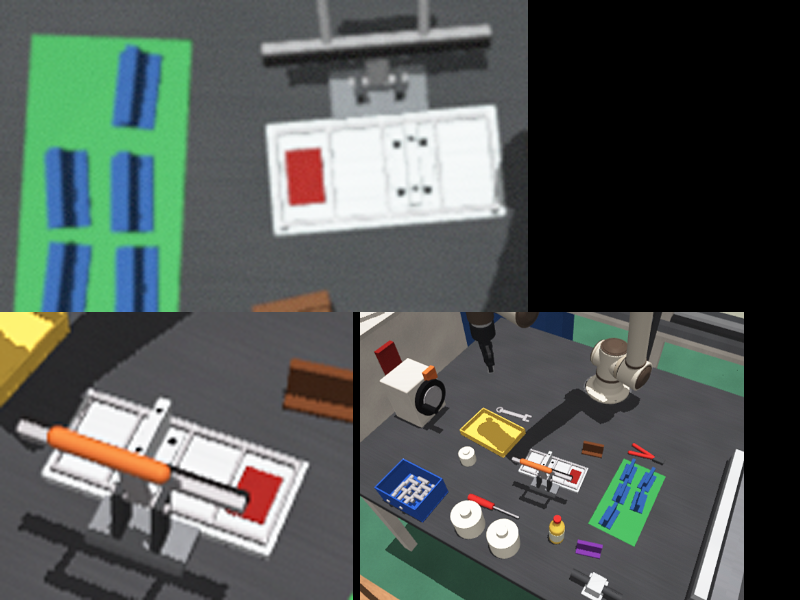

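```bash
python3 - <<'E'
from h import *
t=grab('top'); s=grab('scene')
for thr in (190,205,220):
    c=max(blobs(t,(0,0,thr),(180,40,255),200,(235,185,345,255)),key=cv2.contourArea)
    for z in(.01,.018): print(thr,z,rect(t,cv2.convexHull(c),z))
def cm(d,lo,hi,roi):
    c=max(blobs(d,lo,hi,20,roi),key=cv2.contourArea); m=cv2.moments(c); return c,(m['m10']/m['m00'],m['m01']/m['m00'])
a,pa=cm(t,(0,150,80),(6,255,255),(240,205,275,245)); b,pb=cm(s,(0,150,80),(6,255,255),(300,220,330,255))
print('red',rect(t,a,.014),rect(s,b,.014),tri(t,pa,s,pb))
# heights: web-top end of a blank (nearest/top corners) and tray
a,pa=cm(t,(22,120,80),(33,255,255),(355,190,475,290)); print('tray',rect(t,a,.03))
E
```

```text
190 0.01 [ 5.26000e-01  2.80000e-03  2.41400e-01  1.16400e-01 -8.41378e+01]
190 0.018 [ 5.25300e-01  2.80000e-03  2.39800e-01  1.15600e-01 -8.41377e+01]
205 0.01 [ 5.26200e-01  3.00000e-03  2.40300e-01  1.15500e-01 -8.40671e+01]
205 0.018 [ 5.25500e-01  3.00000e-03  2.38700e-01  1.14800e-01 -8.40671e+01]
220 0.01 [ 5.26100e-01  3.10000e-03  2.39200e-01  1.14500e-01 -8.41375e+01]
220 0.018 [ 5.25500e-01  3.10000e-03  2.37600e-01  1.13700e-01 -8.41375e+01]
red [0.5168 0.0862 0.0533 0.0335 5.3151] [0.5166 0.0846 0.0567 0.0372 5.8088] [0.51600106 0.08714766 0.018102  ]
tray [ 4.24400e-01 -3.69000e-01  7.95000e-02  4.75000e-02  8.52903e+01]
```

```bash
python3 - <<'E'
from h import *
go((.5282,-.0254,.15,5.6),(.5282,-.0254,.027,5.6),(.5282,-.0254,.15,5.6),(.482,-.3,.15,-4.4),(.482,-.3,.021,-4.4))
E
```

```text
at [ 0.4484 -0.2942  0.3191] -42.7 t 9.5 gap 0.0511
-> (0.5282, -0.0254, 0.15, 5.6) off [-0.248 -0.503  0.338] yaw -0.806 rows 5.2
-> (0.5282, -0.0254, 0.027, 5.6) off [ 0.    -0.     0.246] yaw -0.0 rows 2.0
-> (0.5282, -0.0254, 0.15, 5.6) off [ 0.     0.    -0.246] yaw -0.0 rows 2.0
-> (0.482, -0.3, 0.15, -4.4) off [-0.146  0.538  0.   ] yaw 0.167 rows 4.5
-> (0.482, -0.3, 0.021, -4.4) off [ 0.    -0.     0.258] yaw -0.0 rows 2.1
```

Request:
move_arm --plan '[{"offset": [-0.248, -0.503, 0.338], "yaw": -0.806}, {"offset": [-0.248, -0.503, 0.338], "yaw": -0.806}, {"offset": [-0.248, -0.503, 0.338], "yaw": -0.806}, {"offset": [-0.248, -0.503, 0.338], "yaw": -0.806}, {"offset": [-0.248, -0.503, 0.338], "yaw": -0.806}, {"offset": [-0.248, -0.503, 0.338], "yaw": -0.806}, {"offset": [-0.248, -0.503, 0.338], "yaw": -0.806}, {"offset": [-0.248, -0.503, 0.338], "yaw": -0.806}]' --fingers 0.4

```text
clock: 10.5
ee_pos: [0.5281, -0.0268, 0.1512]
eef_rot: [3.142, -0.002, 0.096]
wrist_force: [-0.1, -0.3, -0.2]
finger_gap: 0.0513
grasp_force: 0.0
```

```bash
python3 - <<'E'
from h import *
go((.5282,-.0254,.027,5.6))
E
```

```text
at [ 0.5281 -0.0268  0.1512] 5.5 t 10.5 gap 0.0513
-> (0.5282, -0.0254, 0.027, 5.6) off [ 0.    -0.003  0.248] yaw -0.002 rows 2.0
```

Request:
move_arm --plan '[{"offset": [0, 0, 0.06], "yaw": 0}, {"offset": [0, 0, 0.12], "yaw": 0}, {"offset": [0, 0, 0.17], "yaw": 0}, {"offset": [0, 0, 0.21], "yaw": 0}, {"offset": [0, 0, 0.235], "yaw": 0}, {"offset": [0, 0, 0.246], "yaw": 0}, {"offset": [0, 0, 0.246], "yaw": 0}, {"offset": [0, 0, 0.246], "yaw": 0}]'

```text
clock: 11.5
ee_pos: [0.5283, -0.0264, 0.0281]
eef_rot: [-3.141, -0.002, 0.096]
wrist_force: [-0.5, 0.6, -0.9]
finger_gap: 0.0517
grasp_force: 0.0
```

Request:
move_arm --plan '[{"offset": [0, 0, 0], "yaw": 0}, {"offset": [0, 0, 0], "yaw": 0}, {"offset": [0, 0, 0], "yaw": 0}, {"offset": [0, 0, 0], "yaw": 0}, {"offset": [0, 0, 0], "yaw": 0}, {"offset": [0, 0, 0], "yaw": 0}, {"offset": [0, 0, 0], "yaw": 0}, {"offset": [0, 0, 0], "yaw": 0}]' --fingers 1

```text
clock: 12.5
ee_pos: [0.5281, -0.0263, 0.0278]
eef_rot: [-3.142, -0.001, 0.097]
wrist_force: [-0.7, 0.8, 5.6]
finger_gap: 0.0116
grasp_force: 59.0
```

Request:
move_arm --plan '[{"offset": [0, 0, -0.04], "yaw": 0}, {"offset": [0, 0, -0.1], "yaw": 0}, {"offset": [0, 0, -0.18], "yaw": 0}, {"offset": [0, 0, -0.246], "yaw": 0}, {"offset": [-0.03, 0.11, -0.246], "yaw": 0.03}, {"offset": [-0.06, 0.22, -0.246], "yaw": 0.07}, {"offset": [-0.09, 0.33, -0.246], "yaw": 0.1}, {"offset": [-0.12, 0.43, -0.246], "yaw": 0.13}]'

```text
clock: 13.5
ee_pos: [0.4874, -0.2476, 0.1492]
eef_rot: [-3.141, 0.002, -0.042]
wrist_force: [1.5, -0.2, -1.0]
finger_gap: 0.0107
grasp_force: 58.6
```

```bash
python3 - <<'E'
from h import *
go((.482,-.3,.15,-4.4),(.482,-.3,.021,-4.4))
E
```

```text
at [ 0.4874 -0.2476  0.1492] -2.4 t 13.5 gap 0.0107
-> (0.482, -0.3, 0.15, -4.4) off [-0.006  0.105 -0.002] yaw 0.034 rows 0.8
-> (0.482, -0.3, 0.021, -4.4) off [ 0.    -0.     0.258] yaw -0.0 rows 2.1
```

Request:
move_arm --plan '[{"offset": [-0.006, 0.105, 0], "yaw": 0.034}, {"offset": [-0.006, 0.105, 0.05], "yaw": 0.034}, {"offset": [-0.006, 0.105, 0.11], "yaw": 0.034}, {"offset": [-0.006, 0.105, 0.17], "yaw": 0.034}, {"offset": [-0.006, 0.105, 0.21], "yaw": 0.034}, {"offset": [-0.006, 0.105, 0.24], "yaw": 0.034}, {"offset": [-0.006, 0.105, 0.256], "yaw": 0.034}, {"offset": [-0.006, 0.105, 0.256], "yaw": 0.034}]'

```text
clock: 14.5
ee_pos: [0.4839, -0.2986, 0.0225]
eef_rot: [3.141, -0.001, -0.075]
wrist_force: [0.1, -0.4, -1.6]
finger_gap: 0.011
grasp_force: 59.1
```

Request:
move_arm --plan '[{"offset": [0, 0, 0], "yaw": 0}, {"offset": [0, 0, 0], "yaw": 0}, {"offset": [0, 0, 0], "yaw": 0}, {"offset": [0, 0, 0], "yaw": 0}, {"offset": [0, 0, 0], "yaw": 0}, {"offset": [0, 0, 0], "yaw": 0}, {"offset": [0, 0, -0.06], "yaw": 0}, {"offset": [0, 0, -0.12], "yaw": 0}]' --fingers 0.45

```text
clock: 15.5
ee_pos: [0.4833, -0.2984, 0.0826]
eef_rot: [-3.141, 0.001, -0.075]
wrist_force: [0.2, -0.5, 0.5]
finger_gap: 0.0468
grasp_force: 0.0
```

Request:
move_arm --plan '[{"offset": [0, 0, -0.1], "yaw": 0}, {"offset": [0, -0.1, -0.2], "yaw": 0}, {"offset": [0, -0.2, -0.26], "yaw": 0}, {"offset": [0, -0.3, -0.26], "yaw": 0}, {"offset": [0, -0.3, -0.26], "yaw": 0}, {"offset": [0, -0.3, -0.26], "yaw": 0}, {"offset": [0, -0.3, -0.26], "yaw": 0}, {"offset": [0, -0.3, -0.26], "yaw": 0}]'

```text
clock: 16.5
ee_pos: [0.4947, -0.1499, 0.2119]
eef_rot: [3.141, 0.001, -0.077]
wrist_force: [0.2, -0.0, 0.5]
finger_gap: 0.0476
grasp_force: 0.0
```

```bash
python3 - <<'E'
from h import *
t=grab('top'); s=grab('scene')
A=cv2.resize(t['image'][190:290,350:480,::-1],(390,300),interpolation=cv2.INTER_CUBIC)
B=cv2.resize(s['image'][130:220,135:255,::-1],(400,300),interpolation=cv2.INTER_CUBIC)
B2=cv2.resize(s['image'][200:340,330:450,::-1],(257,300),interpolation=cv2.INTER_CUBIC)
B3=cv2.resize(t['image'][155:300,130:220,::-1],(186,300),interpolation=cv2.INTER_CUBIC)
C=np.zeros((600,800,3),np.uint8); C[:300,:390]=A; C[:300,400:]=B; C[300:,:257]=B2; C[300:,300:486]=B3
cv2.imwrite('pics/c2.png',C)
for c in blobs(t,(100,120,40),(125,255,255),25,(120,120,230,340)): print(rect(t,c,.006))
go()
E
```

```text
[0.4005 0.2593 0.0795 0.0424 2.0089]
[ 0.4025  0.3327  0.0796  0.0424 -4.0608]
[0.4988 0.2668 0.0787 0.0404 2.0313]
[0.5197 0.3615 0.0815 0.0442 4.7229]
[ 0.6096  0.266   0.0848  0.0421 -4.1027]
at [ 0.4947 -0.1497  0.212 ] -4.4 t 16.6 gap 0.0474
```

View pics/c2.png

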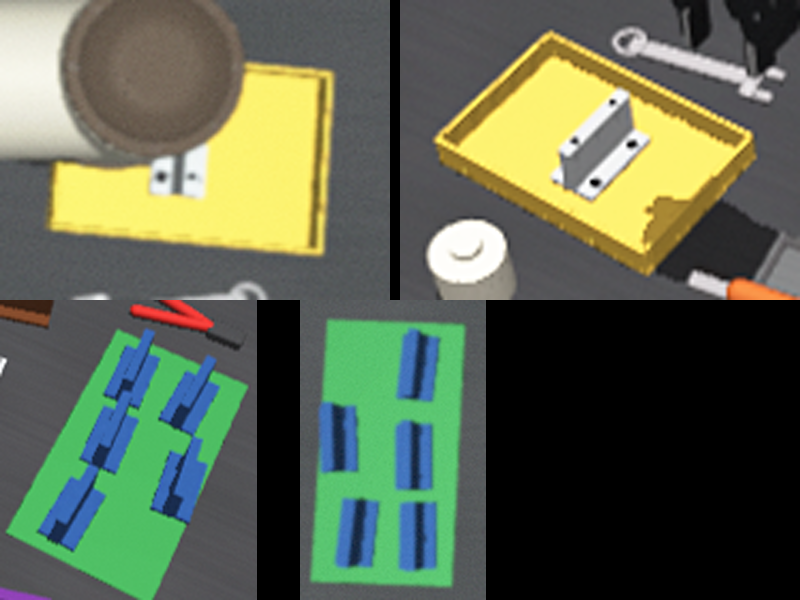

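```bash
cat >> h.py <<'E'
def cyc(bl,bay,start=None):
    x,y,a=bl; X,Y=bay; 
    go((x,y,.14,a),(x,y,.017,a),(x,y,.14,a),(X,Y,.14,5.6),(X,Y,.0275,5.6))
E
python3 - <<'E'
from h import *
t=grab('top');s=grab('scene'); print(tri(t,(184.2,170),s,(353,306)))
cyc((.4988,.2668,2.0),(.5337,-.0811))
E
```

```text
[0.64705185 0.26057401 0.03802413]
at [ 0.4948 -0.1494  0.2121] -4.4 t 16.7 gap 0.047
-> (0.4988, 0.2668, 0.14, 2.0) off [-0.056 -0.831  0.144] yaw -0.106 rows 6.8
-> (0.4988, 0.2668, 0.017, 2.0) off [ 0.    -0.     0.246] yaw -0.0 rows 2.0
-> (0.4988, 0.2668, 0.14, 2.0) off [-0.     0.    -0.246] yaw -0.0 rows 2.0
-> (0.5337, -0.0811, 0.14, 5.6) off [0.045 0.698 0.   ] yaw -0.06 rows 5.6
-> (0.5337, -0.0811, 0.0275, 5.6) off [ 0.    -0.     0.225] yaw -0.0 rows 1.8
```

Request:
move_arm --plan '[{"offset": [-0.056, -0.831, 0.144], "yaw": -0.106}, {"offset": [-0.056, -0.831, 0.144], "yaw": -0.106}, {"offset": [-0.056, -0.831, 0.144], "yaw": -0.106}, {"offset": [-0.056, -0.831, 0.144], "yaw": -0.106}, {"offset": [-0.056, -0.831, 0.144], "yaw": -0.106}, {"offset": [-0.056, -0.831, 0.144], "yaw": -0.106}, {"offset": [-0.056, -0.831, 0.144], "yaw": -0.106}, {"offset": [-0.056, -0.831, 0.144], "yaw": -0.106}]'

```text
clock: 17.7
ee_pos: [0.4981, 0.2702, 0.1392]
eef_rot: [3.141, 0.001, 0.039]
wrist_force: [-0.5, -0.2, 0.1]
finger_gap: 0.0468
grasp_force: 0.0
```

Request:
move_arm --plan '[{"offset": [0, 0, 0.06], "yaw": 0}, {"offset": [0, 0, 0.12], "yaw": 0}, {"offset": [0, 0, 0.17], "yaw": 0}, {"offset": [0, 0, 0.21], "yaw": 0}, {"offset": [0, 0, 0.235], "yaw": 0}, {"offset": [0, 0, 0.246], "yaw": 0}, {"offset": [0, 0, 0.246], "yaw": 0}, {"offset": [0, 0, 0.246], "yaw": 0}]'

```text
clock: 18.7
ee_pos: [0.4988, 0.2678, 0.0181]
eef_rot: [-3.141, -0.001, 0.036]
wrist_force: [-0.1, 0.2, 0.2]
finger_gap: 0.047
grasp_force: 0.0
```

Request:
move_arm --plan '[{"offset": [0, 0, 0], "yaw": 0}, {"offset": [0, 0, 0], "yaw": 0}, {"offset": [0, 0, 0], "yaw": 0}, {"offset": [0, 0, 0], "yaw": 0}, {"offset": [0, 0, 0], "yaw": 0}, {"offset": [0, 0, 0], "yaw": 0}, {"offset": [0, 0, 0], "yaw": 0}, {"offset": [0, 0, 0], "yaw": 0}]' --fingers 1

```text
clock: 19.7
ee_pos: [0.4985, 0.2677, 0.0178]
eef_rot: [-3.141, -0.001, 0.036]
wrist_force: [-0.7, -0.3, 5.1]
finger_gap: 0.0115
grasp_force: 59.3
```

Request:
move_arm --plan '[{"offset": [0, 0, -0.04], "yaw": 0}, {"offset": [0, 0, -0.1], "yaw": 0}, {"offset": [0, 0, -0.18], "yaw": 0}, {"offset": [0, 0, -0.246], "yaw": 0}, {"offset": [0, 0, -0.246], "yaw": 0}, {"offset": [0, 0, -0.246], "yaw": 0}, {"offset": [0, 0, -0.246], "yaw": 0}, {"offset": [0, 0, -0.246], "yaw": 0}]'

```text
clock: 20.7
ee_pos: [0.4978, 0.2671, 0.139]
eef_rot: [3.14, 0.002, 0.035]
wrist_force: [-0.2, -0.5, -1.5]
finger_gap: 0.0113
grasp_force: 58.5
```

Request:
move_arm --plan '[{"offset": [0.006, 0.1, 0], "yaw": 0}, {"offset": [0.013, 0.2, 0], "yaw": -0.02}, {"offset": [0.02, 0.31, 0], "yaw": -0.03}, {"offset": [0.027, 0.42, 0], "yaw": -0.04}, {"offset": [0.034, 0.53, 0], "yaw": -0.05}, {"offset": [0.041, 0.63, 0], "yaw": -0.06}, {"offset": [0.045, 0.698, 0], "yaw": -0.06}, {"offset": [0.045, 0.698, 0], "yaw": -0.06}]'

```text
clock: 21.7
ee_pos: [0.5329, -0.0825, 0.1396]
eef_rot: [3.141, 0.001, 0.094]
wrist_force: [0.3, 0.4, -2.4]
finger_gap: 0.0111
grasp_force: 59.0
```

Request:
move_arm --plan '[{"offset": [0, 0, 0], "yaw": 0}, {"offset": [0, 0, 0.05], "yaw": 0}, {"offset": [0, 0, 0.1], "yaw": 0}, {"offset": [0, 0, 0.15], "yaw": 0}, {"offset": [0, 0, 0.18], "yaw": 0}, {"offset": [0, 0, 0.205], "yaw": 0}, {"offset": [0, 0, 0.22], "yaw": 0}, {"offset": [0, 0, 0.226], "yaw": 0}]'

```text
clock: 22.7
ee_pos: [0.5332, -0.0804, 0.0278]
eef_rot: [3.141, 0.001, 0.099]
wrist_force: [-6.6, 4.3, 14.5]
finger_gap: 0.0112
grasp_force: 61.4
```

Request:
move_arm --plan '[{"offset": [0, 0, 0], "yaw": 0}, {"offset": [0, 0, 0], "yaw": 0}, {"offset": [0, 0, 0], "yaw": 0}, {"offset": [0, 0, 0], "yaw": 0}, {"offset": [0, 0, 0], "yaw": 0}, {"offset": [0, 0, 0], "yaw": 0}, {"offset": [0, 0, -0.06], "yaw": 0}, {"offset": [0, 0, -0.12], "yaw": 0}]' --fingers 0.45

```text
clock: 23.7
ee_pos: [0.5329, -0.0806, 0.0876]
eef_rot: [3.141, 0.001, 0.098]
wrist_force: [0.1, -0.4, 0.1]
finger_gap: 0.047
grasp_force: 0.0
```

Request:
move_arm --plan '[{"offset": [0, 0, -0.1], "yaw": 0}, {"offset": [0, -0.1, -0.12], "yaw": 0}, {"offset": [0, -0.2, -0.12], "yaw": 0}, {"offset": [0, -0.3, -0.12], "yaw": 0}, {"offset": [0, -0.4, -0.12], "yaw": 0}, {"offset": [0, -0.5, -0.12], "yaw": 0}, {"offset": [0, -0.6, -0.12], "yaw": 0}, {"offset": [0, -0.6, -0.12], "yaw": 0}]'

```text
clock: 24.7
ee_pos: [0.5035, 0.2211, 0.1472]
eef_rot: [-3.141, -0.001, 0.103]
wrist_force: [-0.1, -0.6, -0.4]
finger_gap: 0.047
grasp_force: 0.0
```

```bash
python3 - <<'E'
from h import *
t=grab('top'); s=grab('scene')
A=cv2.resize(t['image'][185:255,235:345,::-1],(560,356),interpolation=cv2.INTER_CUBIC)
B=cv2.resize(s['image'][185:265,225:345,::-1],(360,240),interpolation=cv2.INTER_CUBIC)
C=np.zeros((600,800,3),np.uint8); C[:356,:560]=A; C[358:598,:360]=B
cv2.imwrite('pics/c3.png',C)
for c in blobs(t,(100,120,40),(125,255,255),25,(120,120,345,340)): print(rect(t,c,.006),rect(t,c,.016))
cyc((.4005,.2593,2.0),(.5282,-.0254))
E
```

```text
[0.4005 0.2593 0.0794 0.0424 2.0089] [0.4007 0.2572 0.0787 0.042  2.0088]
[ 0.4027  0.3327  0.0794  0.0421 -3.8722] [ 0.4029  0.33    0.0788  0.0417 -3.8722]
[ 0.5342 -0.0785  0.0801  0.0399  5.6668] [ 0.5333 -0.0778  0.0794  0.0395  5.6668]
[ 0.6092  0.2663  0.0858  0.042  -3.6598] [ 0.6077  0.2641  0.0851  0.0417 -3.6598]
at [0.5033 0.2183 0.147 ] 5.7 t 24.8 gap 0.0471
-> (0.4005, 0.2593, 0.14, 2.0) off [-0.196 -0.102  0.014] yaw 0.062 rows 1.8
-> (0.4005, 0.2593, 0.017, 2.0) off [ 0.    -0.     0.246] yaw -0.0 rows 2.0
-> (0.4005, 0.2593, 0.14, 2.0) off [-0.     0.    -0.246] yaw -0.0 rows 2.0
-> (0.5282, -0.0254, 0.14, 5.6) off [0.235 0.578 0.   ] yaw -0.06 rows 5.0
-> (0.5282, -0.0254, 0.0275, 5.6) off [ 0.    -0.     0.225] yaw -0.0 rows 1.8
```

View pics/c3.png

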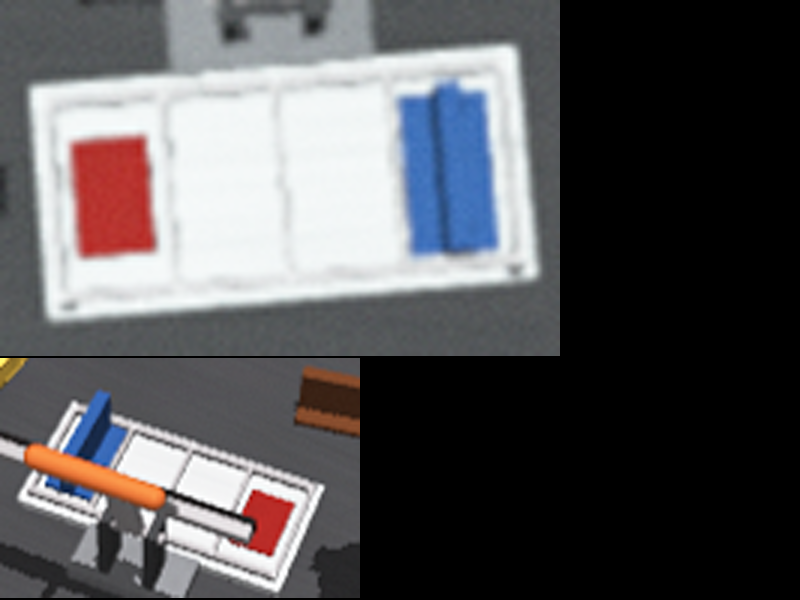

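Request:
move_arm --plan '[{"offset": [-0.1, -0.05, 0.015], "yaw": 0.03}, {"offset": [-0.199, -0.103, 0.015], "yaw": 0.06}, {"offset": [-0.199, -0.103, 0.015], "yaw": 0.06}, {"offset": [-0.199, -0.103, 0.015], "yaw": 0.06}, {"offset": [-0.199, -0.103, 0.015], "yaw": 0.06}, {"offset": [-0.199, -0.103, 0.015], "yaw": 0.06}, {"offset": [-0.199, -0.103, 0.015], "yaw": 0.06}, {"offset": [-0.199, -0.103, 0.015], "yaw": 0.06}]'

```text
clock: 25.8
ee_pos: [0.3999, 0.2594, 0.1397]
eef_rot: [3.141, 0.0, 0.035]
wrist_force: [0.9, -0.7, 0.6]
finger_gap: 0.0468
grasp_force: 0.0
```

Request:
move_arm --plan '[{"offset": [0, 0, 0.06], "yaw": 0}, {"offset": [0, 0, 0.12], "yaw": 0}, {"offset": [0, 0, 0.17], "yaw": 0}, {"offset": [0, 0, 0.21], "yaw": 0}, {"offset": [0, 0, 0.235], "yaw": 0}, {"offset": [0, 0, 0.246], "yaw": 0}, {"offset": [0, 0, 0.246], "yaw": 0}, {"offset": [0, 0, 0.246], "yaw": 0}]'

```text
clock: 26.8
ee_pos: [0.4, 0.26, 0.0175]
eef_rot: [-3.141, -0.001, 0.036]
wrist_force: [0.1, 0.1, 0.5]
finger_gap: 0.0468
grasp_force: 0.0
```

Request:
move_arm --plan '[{"offset": [0, 0, 0], "yaw": 0}, {"offset": [0, 0, 0], "yaw": 0}, {"offset": [0, 0, 0], "yaw": 0}, {"offset": [0, 0, 0], "yaw": 0}, {"offset": [0, 0, 0], "yaw": 0}, {"offset": [0, 0, 0], "yaw": 0}, {"offset": [0, 0, 0], "yaw": 0}, {"offset": [0, 0, 0], "yaw": 0}]' --fingers 1

```text
clock: 27.8
ee_pos: [0.3998, 0.2597, 0.0173]
eef_rot: [-3.141, -0.001, 0.036]
wrist_force: [-1.4, -0.8, 5.5]
finger_gap: 0.0113
grasp_force: 59.2
```

Request:
move_arm --plan '[{"offset": [0, 0, -0.04], "yaw": 0}, {"offset": [0, 0, -0.1], "yaw": 0}, {"offset": [0, 0, -0.18], "yaw": 0}, {"offset": [0, 0, -0.246], "yaw": 0}, {"offset": [0, 0, -0.246], "yaw": 0}, {"offset": [0, 0, -0.246], "yaw": 0}, {"offset": [0, 0, -0.246], "yaw": 0}, {"offset": [0, 0, -0.246], "yaw": 0}]'

```text
clock: 28.8
ee_pos: [0.3993, 0.2591, 0.1388]
eef_rot: [3.14, 0.002, 0.035]
wrist_force: [1.0, 0.5, -1.5]
finger_gap: 0.0109
grasp_force: 58.5
```

Request:
move_arm --plan '[{"offset": [0.04, 0.1, 0], "yaw": 0}, {"offset": [0.08, 0.2, 0], "yaw": -0.02}, {"offset": [0.12, 0.3, 0], "yaw": -0.03}, {"offset": [0.16, 0.4, 0], "yaw": -0.04}, {"offset": [0.2, 0.5, 0], "yaw": -0.05}, {"offset": [0.225, 0.555, 0], "yaw": -0.06}, {"offset": [0.235, 0.578, 0], "yaw": -0.06}, {"offset": [0.235, 0.578, 0], "yaw": -0.06}]'

```text
clock: 29.8
ee_pos: [0.5272, -0.0254, 0.1392]
eef_rot: [-3.142, 0.001, 0.097]
wrist_force: [-1.0, 0.3, -1.5]
finger_gap: 0.0109
grasp_force: 58.8
```

```bash
python3 - <<'E'
from h import *
t=grab('top'); go((.5282,-.0254,.0275,5.6))
for c in blobs(t,(100,120,40),(125,255,255),25,(120,120,345,340)): print(rect(t,c,.006),rect(t,c,.016))
E
```

```text
at [ 0.5269 -0.0248  0.1394] 5.6 t 29.9 gap 0.0111
-> (0.5282, -0.0254, 0.0275, 5.6) off [0.002 0.001 0.224] yaw 0.0 rows 1.8
[ 0.4025  0.3327  0.0796  0.0424 -4.0608] [ 0.4027  0.33    0.0789  0.0421 -4.0608]
[ 5.03700e-01 -2.99000e-02  4.02000e-02  1.26000e-02 -8.90368e+01] [ 5.03100e-01 -2.96000e-02  3.99000e-02  1.25000e-02 -8.90366e+01]
[ 0.5157 -0.0804  0.0431  0.0396  5.7298] [ 0.515  -0.0798  0.0427  0.0392  5.7299]
[0.5197 0.3613 0.0815 0.0441 4.8175] [0.5189 0.3584 0.0809 0.0437 4.8175]
[ 0.6094  0.2661  0.0854  0.0423 -3.7721] [ 0.6079  0.264   0.0847  0.042  -3.7721]
```

Request:
move_arm --plan '[{"offset": [0.002, 0.001, 0], "yaw": 0}, {"offset": [0.002, 0.001, 0.05], "yaw": 0}, {"offset": [0.002, 0.001, 0.1], "yaw": 0}, {"offset": [0.002, 0.001, 0.15], "yaw": 0}, {"offset": [0.002, 0.001, 0.18], "yaw": 0}, {"offset": [0.002, 0.001, 0.205], "yaw": 0}, {"offset": [0.002, 0.001, 0.22], "yaw": 0}, {"offset": [0.002, 0.001, 0.223], "yaw": 0}]'

```text
clock: 30.85
ee_pos: [0.5284, -0.0255, 0.0282]
eef_rot: [3.142, 0.0, 0.098]
wrist_force: [-0.3, 0.4, -0.8]
finger_gap: 0.0112
grasp_force: 58.8
```

Request:
move_arm --plan '[{"offset": [0, 0, 0], "yaw": 0}, {"offset": [0, 0, 0], "yaw": 0}, {"offset": [0, 0, 0], "yaw": 0}, {"offset": [0, 0, 0], "yaw": 0}, {"offset": [0, 0, 0], "yaw": 0}, {"offset": [0, 0, 0], "yaw": 0}, {"offset": [0, 0, -0.06], "yaw": 0}, {"offset": [0, 0, -0.12], "yaw": 0}]' --fingers 0.45

```text
clock: 31.85
ee_pos: [0.5281, -0.0256, 0.0887]
eef_rot: [3.141, 0.001, 0.098]
wrist_force: [-0.0, -0.3, -0.1]
finger_gap: 0.047
grasp_force: 0.0
```

Request:
move_arm --plan '[{"offset": [0, 0, -0.1], "yaw": 0}, {"offset": [0, -0.1, -0.12], "yaw": 0}, {"offset": [0, -0.2, -0.12], "yaw": 0}, {"offset": [0, -0.3, -0.12], "yaw": 0}, {"offset": [0, -0.4, -0.12], "yaw": 0}, {"offset": [0, -0.5, -0.12], "yaw": 0}, {"offset": [0, -0.5, -0.12], "yaw": 0}, {"offset": [0, -0.5, -0.12], "yaw": 0}]'

```text
clock: 32.85
ee_pos: [0.5034, 0.2231, 0.148]
eef_rot: [3.141, 0.001, 0.099]
wrist_force: [-1.1, -0.0, -0.7]
finger_gap: 0.0467
grasp_force: 0.0
```

```bash
python3 - <<'E'
from h import *
t=grab('top'); s=grab('scene')
A=cv2.resize(t['image'][185:255,235:345,::-1],(560,356),interpolation=cv2.INTER_CUBIC)
B=cv2.resize(s['image'][185:265,225:345,::-1],(360,240),interpolation=cv2.INTER_CUBIC)
C=np.zeros((600,800,3),np.uint8); C[:356,:560]=A; C[358:598,:360]=B
cv2.imwrite('pics/c4.png',C)
for c in blobs(t,(100,120,40),(125,255,255),25,(120,120,345,340)): print(rect(t,c,.006),rect(t,c,.016))
cyc((.607,.265,-3.9),(.5226,.0300))
E
```

```text
[ 0.4024  0.3328  0.0797  0.0422 -4.434 ] [ 0.4027  0.33    0.079   0.0418 -4.434 ]
[ 0.5342 -0.0785  0.0801  0.0399  5.6668] [ 0.5333 -0.0778  0.0794  0.0395  5.6668]
[ 0.5331 -0.0228  0.0803  0.0398  6.159 ] [ 0.5323 -0.0226  0.0796  0.0395  6.159 ]
[ 0.6091  0.2661  0.086   0.042  -3.9572] [ 0.6076  0.264   0.0853  0.0417 -3.9572]
at [0.5037 0.2223 0.1482] 5.6 t 33.0 gap 0.0467
-> (0.607, 0.265, 0.14, -3.9) off [ 0.214 -0.065  0.016] yaw 0.158 rows 1.8
-> (0.607, 0.265, 0.017, -3.9) off [-0.    -0.     0.246] yaw -0.0 rows 2.0
-> (0.607, 0.265, 0.14, -3.9) off [ 0.     0.    -0.246] yaw -0.0 rows 2.0
-> (0.5226, 0.03, 0.14, 5.6) off [-0.136  0.48   0.   ] yaw -0.158 rows 4.0
-> (0.5226, 0.03, 0.0275, 5.6) off [ 0.    -0.     0.225] yaw -0.0 rows 1.8
```

View pics/c4.png

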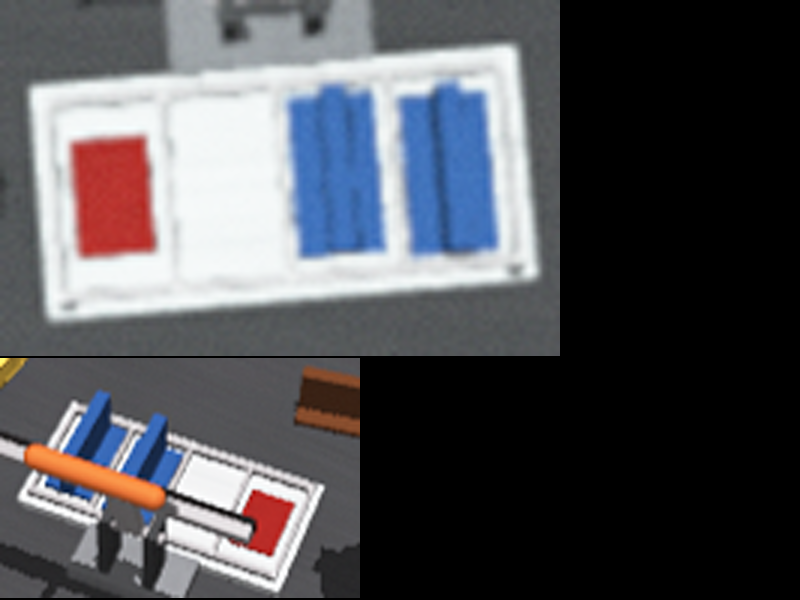

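Request:
move_arm --plan '[{"offset": [0.11, -0.03, 0.016], "yaw": 0.08}, {"offset": [0.214, -0.065, 0.016], "yaw": 0.158}, {"offset": [0.214, -0.065, 0.016], "yaw": 0.158}, {"offset": [0.214, -0.065, 0.016], "yaw": 0.158}, {"offset": [0.214, -0.065, 0.016], "yaw": 0.158}, {"offset": [0.214, -0.065, 0.016], "yaw": 0.158}, {"offset": [0.214, -0.065, 0.016], "yaw": 0.158}, {"offset": [0.214, -0.065, 0.016], "yaw": 0.158}]'

```text
clock: 33.95
ee_pos: [0.607, 0.2662, 0.1406]
eef_rot: [-3.141, -0.0, -0.067]
wrist_force: [-0.5, 0.3, 0.1]
finger_gap: 0.0472
grasp_force: 0.0
```

Request:
move_arm --plan '[{"offset": [0, 0, 0.06], "yaw": 0}, {"offset": [0, 0, 0.12], "yaw": 0}, {"offset": [0, 0, 0.17], "yaw": 0}, {"offset": [0, 0, 0.21], "yaw": 0}, {"offset": [0, 0, 0.235], "yaw": 0}, {"offset": [0, 0, 0.246], "yaw": 0}, {"offset": [0, 0, 0.246], "yaw": 0}, {"offset": [0, 0, 0.246], "yaw": 0}]'

```text
clock: 34.95
ee_pos: [0.6077, 0.2665, 0.0183]
eef_rot: [-3.141, -0.001, -0.067]
wrist_force: [-0.0, -0.1, -0.7]
finger_gap: 0.047
grasp_force: 0.0
```

Request:
move_arm --plan '[{"offset": [0, 0, 0], "yaw": 0}, {"offset": [0, 0, 0], "yaw": 0}, {"offset": [0, 0, 0], "yaw": 0}, {"offset": [0, 0, 0], "yaw": 0}, {"offset": [0, 0, 0], "yaw": 0}, {"offset": [0, 0, 0], "yaw": 0}, {"offset": [0, 0, 0], "yaw": 0}, {"offset": [0, 0, 0], "yaw": 0}]' --fingers 1

```text
clock: 35.95
ee_pos: [0.6074, 0.2663, 0.0179]
eef_rot: [-3.141, -0.001, -0.067]
wrist_force: [-1.6, -1.1, 5.3]
finger_gap: 0.0114
grasp_force: 59.8
```

Request:
move_arm --plan '[{"offset": [0, 0, -0.04], "yaw": 0}, {"offset": [0, 0, -0.1], "yaw": 0}, {"offset": [0, 0, -0.18], "yaw": 0}, {"offset": [0, 0, -0.246], "yaw": 0}, {"offset": [0, 0, -0.246], "yaw": 0}, {"offset": [0, 0, -0.246], "yaw": 0}, {"offset": [0, 0, -0.246], "yaw": 0}, {"offset": [0, 0, -0.246], "yaw": 0}]'

```text
clock: 36.95
ee_pos: [0.6066, 0.2658, 0.1388]
eef_rot: [3.14, 0.002, -0.067]
wrist_force: [-0.5, -0.1, -1.2]
finger_gap: 0.0112
grasp_force: 58.8
```

Request:
move_arm --plan '[{"offset": [-0.03, 0.1, 0], "yaw": -0.03}, {"offset": [-0.06, 0.2, 0], "yaw": -0.06}, {"offset": [-0.085, 0.3, 0], "yaw": -0.1}, {"offset": [-0.115, 0.4, 0], "yaw": -0.14}, {"offset": [-0.13, 0.46, 0], "yaw": -0.158}, {"offset": [-0.138, 0.48, 0], "yaw": -0.158}, {"offset": [-0.138, 0.48, 0], "yaw": -0.158}, {"offset": [-0.138, 0.48, 0], "yaw": -0.158}]'

```text
clock: 37.95
ee_pos: [0.5228, 0.0322, 0.1403]
eef_rot: [-3.141, -0.001, 0.099]
wrist_force: [0.3, 0.5, -1.2]
finger_gap: 0.0112
grasp_force: 59.0
```

```bash
python3 - <<'E'
from h import *
go((.5218,.03,.0275,5.6))
E
```

```text
at [0.5228 0.0322 0.1403] 5.7 t 38.0 gap 0.0112
-> (0.5218, 0.03, 0.0275, 5.6) off [-0.002  0.004  0.226] yaw 0.001 rows 1.8
```

Request:
move_arm --plan '[{"offset": [-0.002, 0.004, 0], "yaw": 0}, {"offset": [-0.002, 0.004, 0.05], "yaw": 0}, {"offset": [-0.002, 0.004, 0.1], "yaw": 0}, {"offset": [-0.002, 0.004, 0.15], "yaw": 0}, {"offset": [-0.002, 0.004, 0.18], "yaw": 0}, {"offset": [-0.002, 0.004, 0.205], "yaw": 0}, {"offset": [-0.002, 0.004, 0.22], "yaw": 0}, {"offset": [-0.002, 0.004, 0.224], "yaw": 0}]'

```text
clock: 38.95
ee_pos: [0.5215, 0.0293, 0.0282]
eef_rot: [3.142, -0.0, 0.098]
wrist_force: [0.5, 0.4, -1.9]
finger_gap: 0.0115
grasp_force: 59.0
```

Request:
move_arm --plan '[{"offset": [0, 0, 0], "yaw": 0}, {"offset": [0, 0, 0], "yaw": 0}, {"offset": [0, 0, 0], "yaw": 0}, {"offset": [0, 0, 0], "yaw": 0}, {"offset": [0, 0, 0], "yaw": 0}, {"offset": [0, 0, 0], "yaw": 0}, {"offset": [0, 0, -0.06], "yaw": 0}, {"offset": [0, 0, -0.12], "yaw": 0}]' --fingers 0.45

```text
clock: 39.95
ee_pos: [0.5211, 0.0291, 0.0887]
eef_rot: [3.141, 0.001, 0.098]
wrist_force: [0.6, -0.7, -0.3]
finger_gap: 0.0469
grasp_force: 0.0
```

Request:
move_arm --plan '[{"offset": [0, 0, -0.1], "yaw": 0}, {"offset": [0, 0.1, -0.2], "yaw": 0}, {"offset": [-0.05, 0.2, -0.3], "yaw": 0.1}, {"offset": [-0.1, 0.3, -0.4], "yaw": 0.2}, {"offset": [-0.1, 0.4, -0.4], "yaw": 0.4}, {"offset": [-0.1, 0.5, -0.4], "yaw": 0.5}, {"offset": [-0.1, 0.5, -0.4], "yaw": 0.7}, {"offset": [-0.1, 0.5, -0.4], "yaw": 0.7}]'

```text
clock: 40.95
ee_pos: [0.4957, -0.2252, 0.2879]
eef_rot: [3.141, 0.001, -0.635]
wrist_force: [0.9, -0.4, 0.5]
finger_gap: 0.0473
grasp_force: 0.0
```

```bash
python3 - <<'E'
from h import *
t=grab('top'); s=grab('scene')
A=cv2.resize(t['image'][185:255,235:345,::-1],(560,356),interpolation=cv2.INTER_CUBIC)
B=cv2.resize(s['image'][185:265,225:345,::-1],(360,240),interpolation=cv2.INTER_CUBIC)
B2=cv2.resize(s['image'][:,:,::-1],(320,240))
C=np.zeros((600,800,3),np.uint8); C[:356,:560]=A; C[358:598,:360]=B; C[358:598,400:720]=B2
cv2.imwrite('pics/c5.png',C)
for c in blobs(t,(100,120,40),(125,255,255),25,(120,120,345,340)): print(rect(t,c,.006),rect(t,c,.016))
def cm(d,roi):
    c=max(blobs(d,(5,150,100),(16,255,255),25,roi),key=cv2.contourArea); m=cv2.moments(c); return m['m10']/m['m00'],m['m01']/m['m00']
a=cm(t,(250,110,340,200)); b=cm(s,(220,190,300,245)); print('grip',a,b,tri(t,a,s,b))
go()
E
```

```text
[ 0.4025  0.3327  0.0796  0.0424 -4.0608] [ 0.4027  0.33    0.0789  0.0421 -4.0608]
[ 0.5245 -0.0218  0.064   0.0357  5.2974] [ 0.5237 -0.0216  0.0635  0.0354  5.2974]
[0.5229 0.0318 0.0793 0.0396 6.3379] [0.5221 0.0316 0.0787 0.0393 6.3379]
[0.5197 0.3614 0.0815 0.0442 4.8175] [0.5189 0.3585 0.0809 0.0438 4.8175]
grip (284.1019721019721, 141.95286195286195) (255.81232091690543, 224.0028653295129) [0.67228423 0.01758869 0.22883532]
at [ 0.496  -0.2241  0.2882] -36.2 t 41.0 gap 0.047
```

View pics/c5.png

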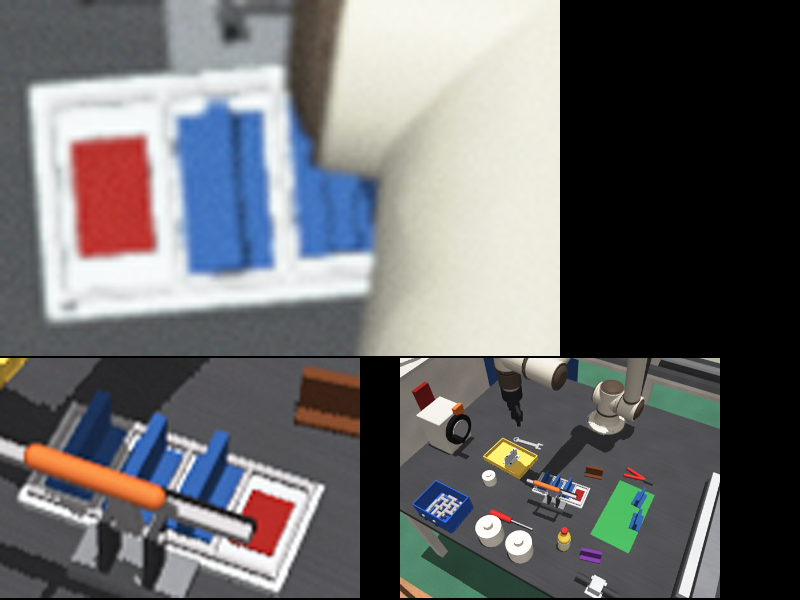

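```bash
python3 - <<'E'
from h import *
go((.673,.0172,.30,-84.4),(.673,.0172,.208,-84.4))
R=166.2;f0=67.1
for k in range(1,17):
    f=np.radians(f0+k*(173.1-f0)/16); print(k,'y',round((-(R*np.cos(f)-R*np.cos(np.radians(f0))))/500,3),'z',round(-(R*np.sin(f)-R*np.sin(np.radians(f0)))/500,3))
E
```

```text
at [ 0.496  -0.2241  0.2882] -36.2 t 41.0 gap 0.047
-> (0.673, 0.0172, 0.3, -84.4) off [ 0.001 -0.598 -0.024] yaw 0.803 rows 4.8
-> (0.673, 0.0172, 0.208, -84.4) off [ 0.    -0.     0.184] yaw -0.0 rows 1.5
1 y 0.036 z -0.013
2 y 0.074 z -0.021
3 y 0.112 z -0.026
4 y 0.15 z -0.026
5 y 0.188 z -0.021
6 y 0.226 z -0.012
7 y 0.262 z 0.001
8 y 0.296 z 0.019
9 y 0.328 z 0.04
10 y 0.358 z 0.064
11 y 0.384 z 0.092
12 y 0.407 z 0.123
13 y 0.426 z 0.156
14 y 0.441 z 0.192
15 y 0.453 z 0.228
16 y 0.459 z 0.266
```

Request:
move_arm --plan '[{"offset": [0.001, -0.598, -0.024], "yaw": 0.803}, {"offset": [0.001, -0.598, -0.024], "yaw": 0.803}, {"offset": [0.001, -0.598, -0.024], "yaw": 0.803}, {"offset": [0.001, -0.598, -0.024], "yaw": 0.803}, {"offset": [0.001, -0.598, -0.024], "yaw": 0.803}, {"offset": [0.001, -0.598, -0.024], "yaw": 0.803}, {"offset": [0.001, -0.598, -0.024], "yaw": 0.803}, {"offset": [0.001, -0.598, -0.024], "yaw": 0.803}]'

```text
clock: 42.05
ee_pos: [0.6732, 0.0153, 0.3009]
eef_rot: [-3.141, -0.0, -1.475]
wrist_force: [-0.1, -1.2, -0.2]
finger_gap: 0.0469
grasp_force: 0.0
```

Request:
move_arm --plan '[{"offset": [0, 0, 0.03], "yaw": 0}, {"offset": [0, 0, 0.07], "yaw": 0}, {"offset": [0, 0, 0.11], "yaw": 0}, {"offset": [0, 0, 0.15], "yaw": 0}, {"offset": [0, 0, 0.175], "yaw": 0}, {"offset": [0, 0, 0.184], "yaw": 0}, {"offset": [0, 0, 0.184], "yaw": 0}, {"offset": [0, 0, 0.184], "yaw": 0}]'

```text
clock: 43.05
ee_pos: [0.6743, 0.016, 0.2092]
eef_rot: [-3.14, 0.0, -1.475]
wrist_force: [0.5, 0.4, -0.3]
finger_gap: 0.0467
grasp_force: 0.0
```

Request:
move_arm --plan '[{"offset": [0, 0, 0], "yaw": 0}, {"offset": [0, 0, 0], "yaw": 0}, {"offset": [0, 0, 0], "yaw": 0}, {"offset": [0, 0, 0], "yaw": 0}, {"offset": [0, 0, 0], "yaw": 0}, {"offset": [0, 0, 0], "yaw": 0}, {"offset": [0, 0, 0], "yaw": 0}, {"offset": [0, 0, 0], "yaw": 0}]' --fingers 1

```text
clock: 44.05
ee_pos: [0.6739, 0.016, 0.2083]
eef_rot: [-3.142, 0.0, -1.476]
wrist_force: [-1.3, 0.7, 0.9]
finger_gap: 0.016
grasp_force: 58.5
```

Request:
move_arm --plan '[{"offset": [0, 0.036, -0.013], "yaw": 0}, {"offset": [0, 0.074, -0.021], "yaw": 0}, {"offset": [0, 0.112, -0.026], "yaw": 0}, {"offset": [0, 0.15, -0.026], "yaw": 0}, {"offset": [0, 0.188, -0.021], "yaw": 0}, {"offset": [0, 0.226, -0.012], "yaw": 0}, {"offset": [0, 0.262, 0.001], "yaw": 0}, {"offset": [0, 0.296, 0.019], "yaw": 0}]'

```text
clock: 45.05
ee_pos: [0.5295, 0.0013, 0.2019]
eef_rot: [-3.131, -0.002, -1.474]
wrist_force: [2.4, -4.8, 5.2]
finger_gap: 0.0155
grasp_force: 59.6
```

Request:
move_arm --plan '[{"offset": [0, 0.031, 0.021], "yaw": 0}, {"offset": [0, 0.06, 0.045], "yaw": 0}, {"offset": [0, 0.086, 0.073], "yaw": 0}, {"offset": [0, 0.108, 0.104], "yaw": 0}, {"offset": [0, 0.126, 0.137], "yaw": 0}, {"offset": [0, 0.14, 0.173], "yaw": 0}, {"offset": [0, 0.149, 0.209], "yaw": 0}, {"offset": [0, 0.155, 0.242], "yaw": 0}]'

```text
clock: 46.05
ee_pos: [0.4488, -0.007, 0.0779]
eef_rot: [3.141, -0.002, -1.475]
wrist_force: [-1.2, -7.1, 3.4]
finger_gap: 0.0155
grasp_force: 72.7
```

Request:
move_arm --plan '[{"offset": [0, 0, 0.001], "yaw": 0}, {"offset": [0, 0, 0.002], "yaw": 0}, {"offset": [0, 0, 0.003], "yaw": 0}, {"offset": [0, 0, 0.004], "yaw": 0}, {"offset": [0, 0, 0.005], "yaw": 0}, {"offset": [0, 0, 0.005], "yaw": 0}, {"offset": [0, 0, 0.005], "yaw": 0}, {"offset": [0, 0, 0.005], "yaw": 0}]'

```text
clock: 47.05
ee_pos: [0.4491, -0.0069, 0.0759]
eef_rot: [3.141, -0.002, -1.475]
wrist_force: [-1.7, -7.9, 4.6]
finger_gap: 0.0154
grasp_force: 72.6
```

Request:
move_arm --plan '[{"offset": [0, 0, 0.001], "yaw": 0}, {"offset": [0, 0, 0.002], "yaw": 0}, {"offset": [0, 0, 0.003], "yaw": 0}, {"offset": [0, 0, 0.004], "yaw": 0}, {"offset": [0, 0, 0.005], "yaw": 0}, {"offset": [0, 0, 0.005], "yaw": 0}, {"offset": [0, 0, 0.005], "yaw": 0}, {"offset": [0, 0, 0.005], "yaw": 0}]'

```text
clock: 48.05
ee_pos: [0.45, -0.0068, 0.0744]
eef_rot: [-3.14, -0.002, -1.474]
wrist_force: [-2.2, -8.1, 9.9]
finger_gap: 0.0157
grasp_force: 73.3
```

Request:
move_arm --plan '[{"offset": [0, 0, 0], "yaw": 0}, {"offset": [0, 0, 0], "yaw": 0}, {"offset": [0, 0, 0], "yaw": 0}, {"offset": [0, 0, 0], "yaw": 0}, {"offset": [0, 0, 0], "yaw": 0}, {"offset": [0, 0, -0.03], "yaw": 0}, {"offset": [0, 0, -0.08], "yaw": 0}, {"offset": [0, 0, -0.14], "yaw": 0}]' --fingers 0.3

```text
clock: 49.05
ee_pos: [0.4489, -0.0055, 0.1431]
eef_rot: [3.14, -0.0, -1.476]
wrist_force: [0.7, -0.0, -0.0]
finger_gap: 0.0595
grasp_force: 0.0
```

Request:
move_arm --plan '[{"offset": [0, 0, -0.1], "yaw": 0}, {"offset": [0, 0, -0.2], "yaw": 0}, {"offset": [0.1, 0, -0.3], "yaw": 0}, {"offset": [0.2, 0, -0.3], "yaw": 0}, {"offset": [0.3, 0, -0.3], "yaw": 0}, {"offset": [0.4, 0, -0.3], "yaw": 0}, {"offset": [0.5, 0, -0.3], "yaw": 0}, {"offset": [0.5, 0, -0.3], "yaw": 0}]'

```text
clock: 50.05
ee_pos: [0.4728, -0.2568, 0.2917]
eef_rot: [3.14, 0.0, -1.48]
wrist_force: [-0.2, 0.7, -0.8]
finger_gap: 0.0597
grasp_force: 0.0
```

```bash
python3 - <<'E'
from h import *
t=grab('top'); s=grab('scene')
A=cv2.resize(t['image'][185:270,235:345,::-1],(440,340),interpolation=cv2.INTER_CUBIC)
B=cv2.resize(s['image'][165:265,225:345,::-1],(340,283),interpolation=cv2.INTER_CUBIC)
B2=cv2.resize(s['image'][:,:,::-1],(333,250))
B3=cv2.resize(t['image'][:,:,::-1],(333,250))
C=np.zeros((600,800,3),np.uint8); C[:340,:440]=A; C[:283,450:790]=B; C[345:595,:333]=B2; C[345:595,400:733]=B3
cv2.imwrite('pics/c6.png',C)
def cm(d,roi):
    c=max(blobs(d,(5,150,100),(16,255,255),25,roi),key=cv2.contourArea); m=cv2.moments(c); return m['m10']/m['m00'],m['m01']/m['m00']
a=cm(t,(250,230,330,270)); b=cm(s,(260,170,325,210)); print('grip',a,b,tri(t,a,s,b)); go()
E
```

```text
grip (293.30591102985983, 251.6587446678854) (293.7945306725794, 186.94235033259423) [ 0.44648839 -0.00611674  0.09680546]
at [ 0.4728 -0.2545  0.2922] -84.6 t 50.1 gap 0.0599
```

View pics/c6.png

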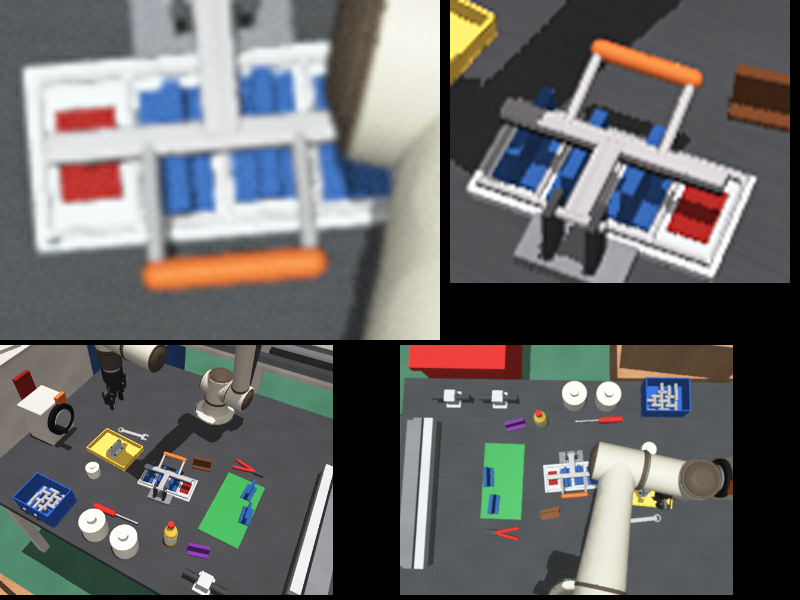

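The picture shows the clamp down on three blue blanks. The grip triangulates to the same point as when it was down at the start (top pixel 293, 252). The red bay is empty, the last two blanks stand on the mat, and the drilled piece is in the tray. Handing in.

```bash
python3 -c "
from cell import env
print(env.job_done())"
```

```text
the job is handed in; nothing more can be done
None
```

I finished the changeover and handed it in at about 50 s, with no verdict returned: clamp down on three blanks, drilled piece upright in the tray, red bay empty, last two blanks standing on the mat; no bystander was moved.

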